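# Clamp the board carrier for the microscope

## Robot

A 6-joint arm with a two-finger parallel gripper is mounted at the origin on the work surface. World frame = base frame: x ahead of the robot, y to its left, z up, the work surface at z = 0. Lengths are in mm, angles in rad, forces in N, time in s.
With the tool pointing down it reaches from about 275 to 1000 mm from the base axis. Payload 8.4 kg.
Tool frame: the origin (TCP) lies midway between the tips of the shut fingers; the grasp point (between the pads) lies 19 mm behind it; z points along the fingers, y is the line along which they close (so a half turn about z gives the same grasp; the last joint's range is limited). The gripper opens to 85 mm and grips with 20 to 120 N. Pads are 22 mm wide; open, the fingers measure 114 mm over their backs; the gripper's body (76 mm by 85 mm) begins 54 mm behind the grasp point. The pads swing forward as they close: fully open they stand 13 mm farther back than shut.
Start: joints at [-1.165, 0.353, 1.633, -0, 1.155, -0.002], TCP at [247.868, -573.75, 231.281] pointing down, gripper open.
Joint ranges: [-2.63, 2.63], [-0.92, 2.1], [0.06, 2.66], [-1.3, 4.44], [0, 2.69], [-3.02, 3.02]. Speed limits (rad/s): [2.22, 2.22, 2.79, 3.14, 3.14, 3.14].

## Interface

Orientations are given as [roll, pitch, yaw] about the fixed x, y, z axes, in that order (R = Rz(yaw) Ry(pitch) Rx(roll)).
In Python, from rig import r, imaging gives the robot as it stands. The module is installed in compiled form; this text tells all that it offers.
- The arm moves only by the tool arm_command, never from a script. Its argument "deltas" is a list of rows, each an object of numbers: "hand": the finger opening in mm, from 0 to 85.4; "tx", "ty", "tz": the shift along the tool's x, y, z in mm; "wx", "wy", "wz": the turn, a rotation vector about the tool's x, y, z in rad. A call has 1 to 8 rows; each row shifts and turns the commanded pose from where the row before left it, along the tool's axes as they then stand; what a row does not reach is not made up. A row lasts 1/8 s, in which the tool goes at most 62.5 mm and 10.7 degrees, less where a joint would pass 70% of its speed; a pose out of reach is approached as far as the arm can. A call with a gripper value outside its range is refused whole. The fingers move at their own pace and stop on an object; "squeeze" is the grip in N (left out, the last holds). Time passes only in rows, so rows that do not move let the fingers close. It gives the time, the measured TCP pose, the force, the opening and the grip force at its end, in the units of the state.
- r.sense(): the state, without advancing time (a new reading comes with each control period).
- imaging.grab_frame(name): name is "scene" or "top" or "wrist"; returns a dict with "image" (400x640x3 uint8, red, green, blue), "mtx" (3x3 intrinsics, pixels), "world_to_cam" (4x4, takes a point from world to camera coordinates). Camera axes: x right, y up, looking along -z (the intrinsics and any distortion apply to the point x, -y, -z); pixel columns grow to the right and rows downward; lengths in mm; the calibration is good to about 2 mm. The wrist camera is an equidistant fisheye: a pixel r from the principal point sees the ray r / f radians off the axis. A picture is of the moment at which its call begins. There is no depth.
- r.sign_off(): hands the job in; it is judged then, once.
The state is a dict: "clock": time; "qpos": joint angles; "qvel": joint speeds; "joint_efforts": joint torques, N m; "eef_pos": TCP position; "tcp_rot": TCP orientation; "contact_force": force on the tool from outside, world axes, zero at the start; "wrist_torque": the same for the moment, N m; "opening": opening from 0.0 (shut) to 1.0 (fully open); "grasp_force": force on a finger pad.
Only numpy, scipy, OpenCV 4.12 (cv2) and the standard library are available. Lean on these libraries where they do the work, as an engineer would, in place of code of your own. Each camera call takes 0.05 s, during which the arm holds its last target. There are 200 camera calls.

## Task

Push the circuit-board carrier along its channel until it is fully home against the blue end stop, then turn the knurled steel thumbscrew on the bridge clockwise until the rubber foot seats firmly on the copper block and the resistance has clearly risen. Stop there without overtightening, let go of everything, and leave the multimeter, solder reel and phone where they are.

Things in the scene. Friction and masses are not known exactly. Their poses are not given: they have to be found in the camera images.
- fixture: Fixed fixture. Origin on the table straight below the thumbscrew's axis; x runs along the channel to the end stop, z up. Dark steel base 12 mm thick, x = -160 to +65 mm, 124 mm wide. Two aluminium rails (inner faces at y = +-36 mm, tops at z = 22 mm) form the channel; the blue end stop's near face is at x = +45 mm, its top at z = 28 mm.
- clamp: Fixed blue bridge over the channel, axes as the fixture's, origin 0 to 4 mm above the fixture's. Crossbar 28 mm (x) by 118 mm (y), its top 74 mm above this origin; a brass neck 16 mm across, 14 mm high on it carries the thumbscrew. Under it hang the ram and a black rubber foot 18 mm across, on a short stiff spring; the foot starts 2 to 12 mm above the copper block's height.
- knob_grip (a point): Point to grip the knurled steel thumbscrew: on its upright axis, 10 mm below its top, 16 mm above its underside, 30 mm above the crossbar's top. Thumbscrew 34 mm across, 26 mm high. Captive: it turns but stays at its height. Clockwise from above lowers the foot by 3 mm per radian; the turn needed, about 0.8 to 4.3 rad, differs from case to case and must be felt.
- carrier: Loose aluminium plate, 150 x 70 x 10 mm, 0.3 to 0.5 kg, with a green circuit board, lying in the channel. Origin on its underside below the copper block; x along it towards the end stop, from -105 to +45 mm. Fully home, its far edge touches the stop and its origin is on the thumbscrew's axis, 12 mm above the table. It starts 30 to 50 mm short.
- carrier_lug (a point): Centre of the orange lug at the carrier's near end, 14 mm (x) by 30 mm (y) by 24 mm high, to push against (or pinch): 92 mm towards the near end from the carrier's origin, 34 mm above the table. The lug stands on the plate, whose top is 22 mm above the table and reaches 6 mm further out than the lug's near face.
- pressure_block (a point): Centre of the top of the copper pressure block on the carrier, 26 x 26 mm, top 28 mm above the table; the foot presses on it.
- multimeter: Bystander: yellow multimeter lying flat, 150 x 75 x 42 mm; origin under its centre.
- solder_reel: Bystander: grey reel standing on its flange, 52 mm across, 40 mm high; origin under its centre.
- phone: Bystander: phone lying flat, black edge and pale glass face, 150 x 72 x 9 mm; origin under its centre.
- knob_top (a point): Centre of the thumbscrew's top. The screw stays where it is left. Dry friction 0.18 N m; once the foot touches, resistance rises 0.25 to 0.35 N m per radian. Firmly seated: 0.08 to 0.18 N m above free (foot force 27 to 60 N); 0.21 above (70 N) is overtightened. At rest between turns friction can hold the torque lower or reversed: compare like readings, with their sign.
Mind the look-alikes: they are no part of the job. Several things have the shape of the carrier; the one meant has the colours described above.

How it is judged (in metres and radians):
On the way, in this order (a step that is already met when the one before it is completed fails the run):
1. the carrier is fully home against the end stop, with the foot still clear of it (x of carrier in the frame of fixture above -0.0025 m and contact force between clamp and carrier below 0.5 N), for 0.2 s.
2. the foot presses on the copper block with more than 20 N, the carrier still home (contact force between clamp and carrier above 20 N and x of carrier in the frame of fixture above -0.0025 m), for 0.2 s.
At the end, for the whole second after the job is handed in: The carrier lies flat in the channel, within 2.5 mm of the end stop and at rest, and the foot presses on it with 20 to 70 N (all of step 2 and z of carrier in the frame of fixture below 0.015 m and contact force between clamp and carrier below 70 N and linear speed of carrier below 0.01 m/s); the robot touches nothing.
It fails at once if overtightened: the foot pressed on the carrier with more than 70 N (contact force between clamp and carrier above 70 N).
It fails at once if the multimeter was moved more than 15 mm (distance of multimeter from where it was at the start of the episode above 0.015 m).
It fails at once if the solder reel was moved more than 15 mm (distance of solder_reel from where it was at the start of the episode above 0.015 m).
It fails at once if the phone was moved more than 15 mm (distance of phone from where it was at the start of the episode above 0.015 m).
It also fails if it takes over 72 s, if anything falls off the work surface, if the arm or the gripper's body presses on something with over 40 N, if the wrist force passes 120 N, or if a joint passes its speed limit or range.

## Working session

There is one attempt and no reset: what is moved stays moved. The work goes in short steps, Python scripts to look and compute and a tool call to move; the robot and the scene stay as the last step left them, time stands still between calls to the robot, and variables do not carry over. Pictures are saved under pics/ and viewed, at most 10 in all, crops included, and the job is handed in when it is done.

Besides the shell and the picture viewer there is one more tool, called after "Call:" as name(argument=value, ...), one argument or row to a line, values as JSON. arm_command: Moves the arm, as the interface text tells. Its arguments: {"type":"object","properties":{"deltas":{"type":"array"},"squeeze":{"type":"number"}},"required":["deltas"]}

```bash
mkdir -p pics; python3 - <<'E'
from rig import r, imaging
import cv2, numpy as np, pickle
d={}
for n in("scene","top"):
    f=imaging.grab_frame(n); d[n]=f; cv2.imwrite(f"pics/{n}0.png",f["image"][:,:,::-1])
    print(n,f["mtx"].tolist(),np.round(f["world_to_cam"],3).tolist(),[k for k in f])
pickle.dump(d,open("f0.pkl","wb"))
s=r.sense();print(s)
E
```

```text
scene [[377.5952388270232, 0.0, 322.1070366684517], [0.0, 377.5952388270232, 190.62528766505866], [0.0, 0.0, 1.0]] [[0.622, 0.783, -0.012, -348.853], [-0.662, 0.533, 0.526, 278.038], [0.419, -0.319, 0.85, -1190.956], [0.0, 0.0, 0.0, 1.0]] ['image', 'mtx', 'world_to_cam']
top [[421.4263213338461, 0.0, 318.5018308832535], [0.0, 421.4263213338461, 200.95439461170906], [0.0, 0.0, 1.0]] [[-0.012, -1.0, 0.016, 22.614], [0.981, -0.009, 0.194, -549.18], [-0.194, 0.018, 0.981, -785.93], [0.0, 0.0, 0.0, 1.0]] ['image', 'mtx', 'world_to_cam']
{'clock': 0.1, 'qpos': array([-1.16538211e+00,  3.53583636e-01,  1.63403690e+00, -8.36596132e-06,
        1.15521451e+00, -2.38860284e-03]), 'qvel': array([-0.00045789, -0.00051893, -0.00205139,  0.00267506, -0.00156126,
       -0.00043378]), 'joint_efforts': array([ 1.52341570e-03, -6.06355977e+01, -3.42821431e+01,  1.30884482e-04,
        3.99262353e-03,  7.81842857e-06]), 'eef_pos': array([ 247.70964555, -573.35961333,  230.64358005]), 'tcp_rot': array([-3.14035025e+00,  4.68207964e-06,  4.07806200e-01]), 'contact_force': array([-0.02948523, -0.09338405, -1.25240982]), 'wrist_torque': array([-0.06077433,  0.04139942,  0.01116033]), 'grasp_force': 0.0, 'opening': 0.9984783340456495}
```

View pics/scene0.png

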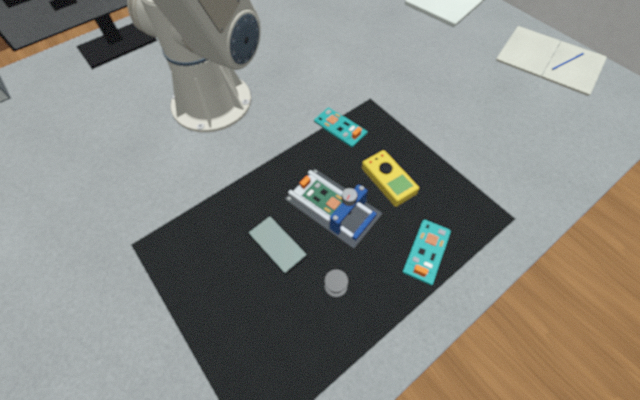

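View pics/top0.png

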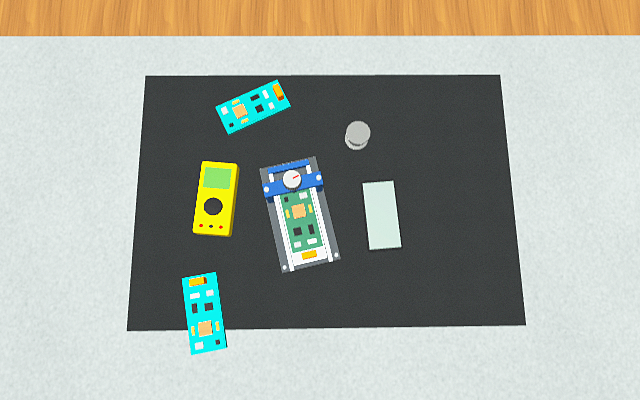

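```bash
cat > h.py <<'E'
import numpy as np, cv2, pickle
def ray(f,p,z):
    K=f["mtx"];W=f["world_to_cam"];R=W[:3,:3];c=-R.T@W[:3,3]
    d=np.array([(p[0]-K[0,2])/K[0,0],-(p[1]-K[1,2])/K[1,1],-1]);d=R.T@d
    return (c+d*(z-c[2])/d[2])
def proj(f,P):
    q=f["world_to_cam"]@np.append(P,1);K=f["mtx"]
    return K[0,0]*q[0]/-q[2]+K[0,2],K[1,1]*-q[1]/-q[2]+K[1,2]
def blobs(f,lo,hi,roi,amin=8):
    h=cv2.cvtColor(f["image"],cv2.COLOR_RGB2HSV);m=cv2.inRange(h,np.array(lo),np.array(hi))
    k=np.zeros_like(m);x0,y0,x1,y1=roi;k[y0:y1,x0:x1]=m[y0:y1,x0:x1]
    n,l,s,c=cv2.connectedComponentsWithStats(k)
    return [(s[i,4],s[i,:4].tolist(),np.round(c[i],1)) for i in range(1,n) if s[i,4]>=amin]
E
python3 - <<'E'
from h import *
d=pickle.load(open("f0.pkl","rb"))
for n,roi in(("top",(250,150,350,280)),("scene",(280,165,385,250))):
    f=d[n]
    for nm,lo,hi in(("orange",(8,150,120),(24,255,255)),("copper",(5,60,120),(20,150,255)),("blue",(100,120,60),(125,255,255))):
        print(n,nm,blobs(f,lo,hi,roi))
f=d["top"]["image"][145:285,245:350];cv2.imwrite("pics/c1.png",cv2.resize(f[:,:,::-1],None,fx=4,fy=4,interpolation=cv2.INTER_CUBIC))
f=d["scene"]["image"][160:255,275:390];cv2.imwrite("pics/c2.png",cv2.resize(f[:,:,::-1],None,fx=6,fy=6,interpolation=cv2.INTER_CUBIC))
E
```

```text
top orange [(np.int32(17), [303, 254, 14, 6], array([309.8, 256.8]))]
top copper [(np.int32(144), [291, 204, 15, 14], array([298.3, 210.3]))]
top blue [(np.int32(278), [268, 159, 41, 15], array([288.2, 166.3])), (np.int32(663), [262, 171, 62, 32], array([292.7, 185.5]))]
scene orange [(np.int32(67), [299, 176, 10, 11], array([304.2, 181.1]))]
scene copper [(np.int32(22), [299, 175, 11, 13], array([305.7, 181.5])), (np.int32(112), [326, 197, 15, 13], array([332.8, 202.7]))]
scene blue [(np.int32(138), [355, 184, 13, 19], array([361. , 193.8])), (np.int32(315), [330, 203, 25, 31], array([339.7, 216.2])), (np.int32(175), [353, 212, 23, 28], array([363.7, 225.1]))]
```

View pics/c1.png

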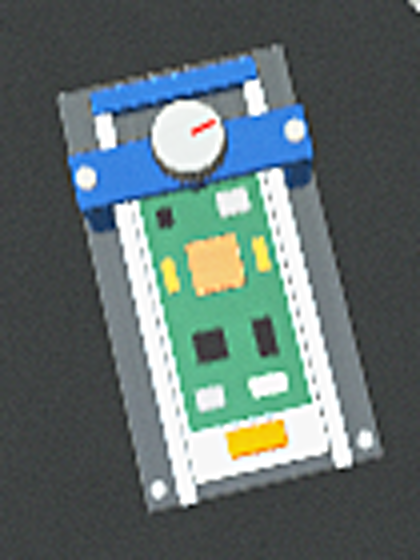

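View pics/c2.png

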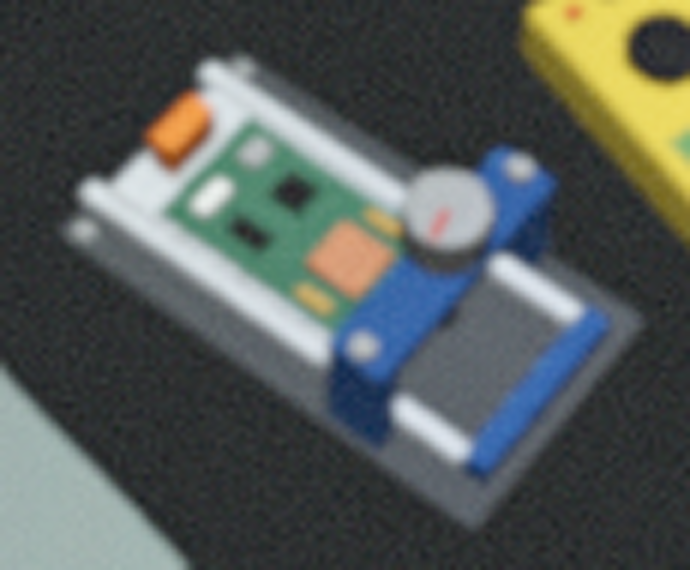

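```bash
python3 - <<'E'
from h import *
d=pickle.load(open("f0.pkl","rb"));t=d["top"];s=d["scene"]
c=lambda x,y:(245+x/4-.4,145+y/4-.4)
e=lambda x,y:(275+x/6-.4,160+y/6-.4)
K=ray(t,c(188,136),116);print("knob top",K,ray(s,e(448,204),116))
print("knob pts c.height", [np.round(ray(t,c(188,136),z)-ray(s,e(448,204),z),1)[:2] for z in(110,114,118,122)])
L=ray(t,c(257,438),46);print("lug",L,ray(s,(305.5,178),46))
B=ray(t,c(215,263),28);print("block",B,ray(s,(332.8,202.7),28))
C=[ray(t,c(*p),12)[:2] for p in((60,95),(283,45),(150,512),(382,455))]
C=np.array(C);far=(C[0]+C[1])/2;near=(C[2]+C[3])/2;a=far-near;print(C,np.linalg.norm(a),np.linalg.norm(C[0]-C[1]),"yaw",np.arctan2(a[1],a[0]),np.arctan2(*(C[0]-C[2])[::-1]),np.arctan2(*(C[1]-C[3])[::-1]))
u=a/np.linalg.norm(a);print("origin from base",near+u*160)
v=(K-L)[:2];print("yaw lug-knob",np.arctan2(v[1],v[0]),np.linalg.norm(v)); v=(B-L)[:2];print("yaw lug-block",np.arctan2(v[1],v[0]),np.linalg.norm(v)); 
E
```

```text
knob top [579.86852698  67.49809937 116.        ] [577.81137647  68.70937461 116.        ]
knob pts c.height [array([ 6.2, -3.5]), array([ 3.4, -2. ]), array([ 0.7, -0.4]), array([-2.1,  1.1])]
lug [444.83056718  36.90000288  46.        ] [440.37651955  41.53015721  46.        ]
block [535.27319611  57.77136717  28.        ] [534.20646951  56.63901532  28.        ]
[[629.25811585 140.12311147]
 [656.03595568  21.58567107]
 [410.61120978  91.45620404]
 [437.90145813 -26.57515419]] 223.69264871890013 121.52439048981041 yaw 0.2181566131160686 0.2190119488977652 0.21729894247402343
origin from base [580.46402558  67.06937241]
yaw lug-knob 0.2228262204037589 138.46116457439282
yaw lug-block 0.22679872611619564 92.81962602597534
```

Call:
arm_command(
  deltas=[
    {"wz":0.095,"hand":0},
    {"wz":0.095},
    {"tx":20,"ty":-36},
    {"tx":24,"ty":-45},
    {"tx":24,"ty":-45},
    {"tx":24,"ty":-45},
    {"tx":24,"ty":-45},
    {"tx":24,"ty":-45},
  ],
  squeeze=60,
)

```text
schema error: expected keys hand, tx, ty, tz, wx, wy, wz
```

Call:
arm_command(
  deltas=[
    {"tx":24,"ty":-45},
    {"tx":24,"ty":-45},
    {"tx":24,"ty":-45},
    {"tx":24,"ty":-45},
    {"tx":24,"ty":-45},
    {"tx":24,"ty":-45},
    {"tx":12,"ty":-22},
    {},
  ],
)

```text
schema error: expected keys hand, tx, ty, tz, wx, wy, wz
```

Call:
arm_command(
  deltas=[
    {"hand":0,"tx":0,"ty":0,"tz":0,"wx":0,"wy":0,"wz":0.095},
    {"hand":0,"tx":0,"ty":0,"tz":0,"wx":0,"wy":0,"wz":0.095},
    {"hand":0,"tx":20,"ty":-36,"tz":0,"wx":0,"wy":0,"wz":0},
    {"hand":0,"tx":24,"ty":-45,"tz":0,"wx":0,"wy":0,"wz":0},
    {"hand":0,"tx":24,"ty":-45,"tz":0,"wx":0,"wy":0,"wz":0},
    {"hand":0,"tx":24,"ty":-45,"tz":0,"wx":0,"wy":0,"wz":0},
    {"hand":0,"tx":24,"ty":-45,"tz":0,"wx":0,"wy":0,"wz":0},
    {"hand":0,"tx":24,"ty":-45,"tz":0,"wx":0,"wy":0,"wz":0},
  ],
  squeeze=60,
)

```text
clock: 1.1
eef_pos: [328.2, -287.0, 231.1]
tcp_rot: [-3.141, -0.0, 0.217]
contact_force: [0.7, -0.1, 1.1]
opening: 0.001
grasp_force: 0.0
```

Call:
arm_command(
  deltas=[
    {"hand":0,"tx":24,"ty":-45,"tz":0,"wx":0,"wy":0,"wz":0},
    {"hand":0,"tx":24,"ty":-45,"tz":0,"wx":0,"wy":0,"wz":0},
    {"hand":0,"tx":24,"ty":-45,"tz":0,"wx":0,"wy":0,"wz":0},
    {"hand":0,"tx":24,"ty":-45,"tz":0,"wx":0,"wy":0,"wz":0},
    {"hand":0,"tx":24,"ty":-45,"tz":0,"wx":0,"wy":0,"wz":0},
    {"hand":0,"tx":24,"ty":-45,"tz":20,"wx":0,"wy":0,"wz":0},
    {"hand":0,"tx":11,"ty":-22,"tz":40,"wx":0,"wy":0,"wz":0},
    {"hand":0,"tx":0,"ty":0,"tz":40,"wx":0,"wy":0,"wz":0},
  ],
)

```text
clock: 2.1
eef_pos: [417.0, 31.6, 130.4]
tcp_rot: [-3.142, -0.001, 0.221]
contact_force: [0.5, 0.6, 0.2]
opening: -0.0
grasp_force: 0.0
```

Call:
arm_command(
  deltas=[
    {"hand":0,"tx":-3,"ty":0,"tz":40,"wx":0,"wy":0,"wz":0},
    {"hand":0,"tx":0,"ty":0,"tz":30,"wx":0,"wy":0,"wz":0},
    {"hand":0,"tx":0,"ty":0,"tz":20,"wx":0,"wy":0,"wz":0},
    {"hand":0,"tx":0,"ty":0,"tz":10,"wx":0,"wy":0,"wz":0},
    {"hand":0,"tx":0,"ty":0,"tz":0,"wx":0,"wy":0,"wz":0},
  ],
)

```text
clock: 2.72
eef_pos: [413.1, 29.2, 31.0]
tcp_rot: [-3.141, 0.001, 0.218]
contact_force: [-0.2, 0.2, 1.1]
opening: 0.001
grasp_force: 0.0
```

```bash
python3 - <<'E'
from rig import r, imaging
import cv2
ims=[imaging.grab_frame(n)["image"] for n in("wrist","top")]
cv2.imwrite("pics/w1.png",ims[0][:,:,::-1])
print(r.sense()["eef_pos"],r.sense()["contact_force"],r.sense()["wrist_torque"])
E
```

```text
[413.88670165  29.30818012  31.79330302] [0.65294737 0.10463741 1.01372981] [ 0.00727839 -0.03748918  0.03504555]
```

View pics/w1.png

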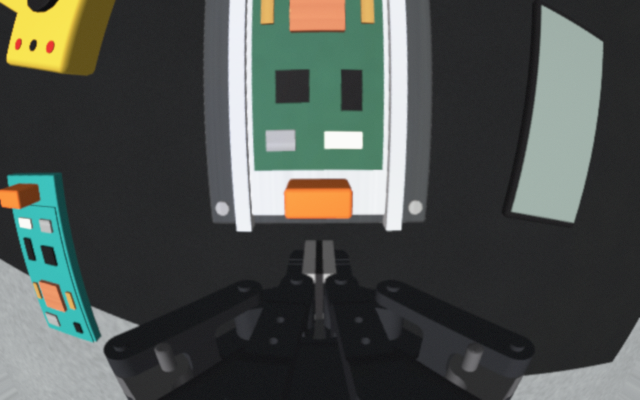

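The wrist view shows the shut fingertips at (319,245), centred in front of the orange lug (318,200), with the tool aligned to the rails. Next I push.

Call:
arm_command(
  deltas=[
    {"hand":0,"tx":5,"ty":0,"tz":0,"wx":0,"wy":0,"wz":0},
    {"hand":0,"tx":5,"ty":0,"tz":0,"wx":0,"wy":0,"wz":0},
    {"hand":0,"tx":5,"ty":0,"tz":0,"wx":0,"wy":0,"wz":0},
    {"hand":0,"tx":5,"ty":0,"tz":0,"wx":0,"wy":0,"wz":0},
    {"hand":0,"tx":5,"ty":0,"tz":0,"wx":0,"wy":0,"wz":0},
    {"hand":0,"tx":5,"ty":0,"tz":0,"wx":0,"wy":0,"wz":0},
    {"hand":0,"tx":5,"ty":0,"tz":0,"wx":0,"wy":0,"wz":0},
    {"hand":0,"tx":5,"ty":0,"tz":0,"wx":0,"wy":0,"wz":0},
  ],
)

```text
clock: 3.82
eef_pos: [450.6, 37.7, 31.0]
tcp_rot: [-3.141, 0.004, 0.218]
contact_force: [-6.9, -1.1, 6.9]
opening: -0.001
grasp_force: 3.4
```

Call:
arm_command(
  deltas=[
    {"hand":0,"tx":4,"ty":0,"tz":0,"wx":0,"wy":0,"wz":0},
    {"hand":0,"tx":4,"ty":0,"tz":0,"wx":0,"wy":0,"wz":0},
    {"hand":0,"tx":3,"ty":0,"tz":0,"wx":0,"wy":0,"wz":0},
    {"hand":0,"tx":2,"ty":0,"tz":0,"wx":0,"wy":0,"wz":0},
    {"hand":0,"tx":1,"ty":0,"tz":0,"wx":0,"wy":0,"wz":0},
  ],
)

```text
clock: 4.45
eef_pos: [466.3, 41.0, 31.2]
tcp_rot: [-3.142, 0.0, 0.218]
contact_force: [-2.1, -0.7, -1.1]
opening: 0.0
grasp_force: 1.2
```

Call:
arm_command(
  deltas=[
    {"hand":0,"tx":1,"ty":0,"tz":0,"wx":0,"wy":0,"wz":0},
    {"hand":0,"tx":1,"ty":0,"tz":0,"wx":0,"wy":0,"wz":0},
    {"hand":0,"tx":1,"ty":0,"tz":0,"wx":0,"wy":0,"wz":0},
    {"hand":0,"tx":1,"ty":0,"tz":0,"wx":0,"wy":0,"wz":0},
  ],
)

```text
clock: 4.95
eef_pos: [470.2, 41.8, 31.3]
tcp_rot: [-3.142, -0.0, 0.218]
contact_force: [-1.9, 0.3, -2.1]
opening: 0.003
grasp_force: 1.1
```

Call:
arm_command(
  deltas=[
    {"hand":0,"tx":1,"ty":0,"tz":0,"wx":0,"wy":0,"wz":0},
    {"hand":0,"tx":1,"ty":0,"tz":0,"wx":0,"wy":0,"wz":0},
  ],
)

```text
clock: 5.2
eef_pos: [472.0, 42.2, 31.3]
tcp_rot: [-3.142, 0.0, 0.218]
contact_force: [-0.9, -0.5, -0.3]
opening: 0.001
grasp_force: 1.4
```

Call:
arm_command(
  deltas=[
    {"hand":0,"tx":1,"ty":0,"tz":0,"wx":0,"wy":0,"wz":0},
  ],
)

```text
clock: 5.32
eef_pos: [472.3, 42.3, 31.2]
tcp_rot: [-3.142, 0.002, 0.218]
contact_force: [-6.9, -2.7, 5.9]
opening: -0.003
grasp_force: 3.7
```

Call:
arm_command(
  deltas=[
    {"hand":0,"tx":1,"ty":0,"tz":0,"wx":0,"wy":0,"wz":0},
    {"hand":0,"tx":0,"ty":0,"tz":0,"wx":0,"wy":0,"wz":0},
  ],
)

```text
clock: 5.58
eef_pos: [472.3, 42.3, 31.2]
tcp_rot: [-3.141, 0.003, 0.218]
contact_force: [-7.9, -2.7, 6.8]
opening: 0.002
grasp_force: 4.3
```

Call:
arm_command(
  deltas=[
    {"hand":0,"tx":1,"ty":0,"tz":0,"wx":0,"wy":0,"wz":0},
    {"hand":0,"tx":0,"ty":0,"tz":0,"wx":0,"wy":0,"wz":0},
  ],
)

```text
clock: 5.82
eef_pos: [472.3, 42.4, 31.1]
tcp_rot: [-3.141, 0.005, 0.218]
contact_force: [-11.1, -3.2, 8.9]
opening: 0.001
grasp_force: 5.7
```

Call:
arm_command(
  deltas=[
    {"hand":0,"tx":-8,"ty":0,"tz":0,"wx":0,"wy":0,"wz":0},
    {"hand":0,"tx":-8,"ty":0,"tz":0,"wx":0,"wy":0,"wz":0},
    {"hand":0,"tx":0,"ty":0,"tz":-40,"wx":0,"wy":0,"wz":0},
    {"hand":0,"tx":0,"ty":0,"tz":-50,"wx":0,"wy":0,"wz":0},
    {"hand":85,"tx":0,"ty":0,"tz":-50,"wx":0,"wy":0,"wz":0},
    {"hand":85,"tx":25,"ty":0,"tz":-20,"wx":0,"wy":0,"wz":0},
    {"hand":85,"tx":40,"ty":0,"tz":0,"wx":0,"wy":0,"wz":0},
    {"hand":85,"tx":40,"ty":-1,"tz":0,"wx":0,"wy":0,"wz":0},
  ],
)

```text
clock: 6.82
eef_pos: [563.2, 63.4, 192.2]
tcp_rot: [3.141, -0.003, 0.218]
contact_force: [0.7, -0.2, 0.7]
opening: 0.848
grasp_force: 0.0
```

Call:
arm_command(
  deltas=[
    {"hand":85,"tx":20,"ty":0,"tz":0,"wx":0,"wy":0,"wz":0},
    {"hand":85,"tx":0,"ty":0,"tz":0,"wx":0,"wy":0,"wz":0},
    {"hand":85,"tx":0,"ty":0,"tz":0,"wx":0,"wy":0,"wz":0},
  ],
)

```text
clock: 7.2
eef_pos: [580.2, 67.2, 191.0]
tcp_rot: [-3.142, 0.001, 0.218]
contact_force: [-0.4, 0.1, -0.8]
opening: 0.999
grasp_force: 0.0
```

```bash
python3 - <<'E'
from rig import r, imaging
from h import *
fw=imaging.grab_frame("wrist");fs=imaging.grab_frame("scene");s=r.sense()
pickle.dump((fw,fs,s),open("f1.pkl","wb"))
cv2.imwrite("pics/w2.png",fw["image"][:,:,::-1])
print(s["eef_pos"],s["tcp_rot"],s["qpos"],s["contact_force"],s["wrist_torque"])
print(fw["mtx"],fw["world_to_cam"])
E
```

```text
[580.24313241  67.19028408 191.28049533] [-3.14154849e+00  4.45183204e-04  2.17669588e-01] [ 1.12716962e-01  3.31627650e-01  1.76114709e+00 -3.13898106e-06
  1.04926528e+00  1.46584527e+00] [ 0.4008244   0.30209318 -0.6348004 ] [-0.01753224  0.02634564  0.02759218]
[[309.70691629   0.         318.69671405]
 [  0.         309.70691629 202.03581276]
 [  0.           0.           1.        ]] [[ 2.15242821e-01 -9.76560438e-01  4.88229471e-04 -5.94627593e+01]
 [ 9.38834017e-01  2.06789903e-01 -2.75369978e-01 -5.34240825e+02]
 [ 2.68814465e-01  5.97297773e-02  9.61338201e-01 -4.99033826e+02]
 [ 0.00000000e+00  0.00000000e+00  0.00000000e+00  1.00000000e+00]]
```

View pics/w2.png

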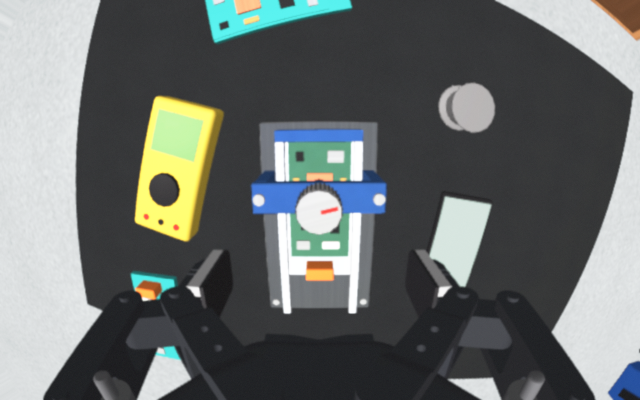

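```bash
cat >> h.py <<'E'
def rayf(f,p,z):
    K=f["mtx"];W=f["world_to_cam"];R=W[:3,:3];c=-R.T@W[:3,3]
    v=np.array([p[0]-K[0,2],p[1]-K[1,2]])/K[0,0];th=np.linalg.norm(v);v=v/th*np.sin(th)
    d=R.T@np.array([v[0],-v[1],-np.cos(th)]);return c+d*(z-c[2])/d[2]
E
python3 - <<'E'
from h import *
fw,fs,s=pickle.load(open("f1.pkl","rb"))
g=cv2.cvtColor(fw["image"],cv2.COLOR_RGB2HSV)
m=((g[...,1]<40)&(g[...,2]>170)).astype(np.uint8)
n,l,st,c=cv2.connectedComponentsWithStats(m);i=l[205,312];print(st[i],c[i])
ct=max(cv2.findContours((l==i).astype(np.uint8),0,1)[0],key=len);cc,rr=cv2.minEnclosingCircle(ct);print(cc,rr)
k=rayf(fw,cc,116);print("knob",k,[rayf(fw,cc,z)[:2] for z in(114,118)])
b=blobs(fw,(8,150,120),(24,255,255),(290,245,350,290));print(b)
print("scene knob from ray",ray(d:=fs,(350,194),116))
for nm,p,z in(("lugtop",(320,267),46),("far stop edge top",(319,141),28)):
    q=rayf(fw,p,z);e=(q-k)[:2];print(nm,q,e@[.976,.2163])
E
```

```text
[ 296  191   46   44 1462] [317.59917921 212.25649795]
(318.3994445800781, 212.974853515625) 22.9562931060791
knob [579.70825896  67.16485191 116.        ] [array([579.07313391,  67.02593125]), array([580.343384  ,  67.30377258])]
[(np.int32(464), [306, 262, 28, 18], array([319.3, 270.7]))]
scene knob from ray [579.69354702  69.32316092 116.        ]
lugtop [499.97103806  47.94237895  46.        ] -81.98134849589285
far stop edge top [624.18531553  76.39558962  28.        ] 45.406215781561045
```

```bash
python3 - <<'E'
from h import *
fw,fs,s=pickle.load(open("f1.pkl","rb"));W=fw["world_to_cam"];print("cam",-W[:3,:3].T@W[:3,3])
k=np.array([579.9,67.2]);u=np.array([.976,.2163])
col=fw["image"][:,319];print([(i,col[i].tolist()) for i in list(range(126,146))+list(range(256,312,2))])
for r_ in (262,266,270,276,280):print(r_,[round(float((rayf(fw,(319.3,r_),z)[:2]-k)@u),1) for z in(22,46)])
for p in((305,300),(375,302),(261,123)):print(p,(rayf(fw,p,12)[:2]-k)@u)
o=blobs(fs,(8,150,120),(24,255,255),(280,165,385,250));print(o,[(ray(fs,b[2],40)[:2]-k)@u for b in o])
E
```

```text
cam [648.509903    82.2138096  332.65542759]
[(126, [116, 119, 126]), (127, [112, 117, 124]), (128, [98, 108, 131]), (129, [80, 109, 165]), (130, [73, 121, 205]), (131, [73, 127, 222]), (132, [74, 129, 224]), (133, [72, 128, 223]), (134, [73, 129, 223]), (135, [74, 129, 223]), (136, [72, 128, 223]), (137, [72, 128, 223]), (138, [72, 128, 223]), (139, [74, 130, 224]), (140, [73, 129, 218]), (141, [78, 131, 175]), (142, [89, 149, 140]), (143, [99, 163, 134]), (144, [100, 166, 134]), (145, [100, 166, 134]), (256, [189, 223, 209]), (258, [253, 254, 254]), (260, [237, 227, 227]), (262, [164, 86, 42]), (264, [168, 87, 39]), (266, [170, 88, 38]), (268, [207, 106, 46]), (270, [255, 181, 79]), (272, [255, 203, 90]), (274, [255, 202, 89]), (276, [255, 202, 89]), (278, [255, 199, 88]), (280, [239, 151, 104]), (282, [119, 119, 121]), (284, [115, 118, 123]), (286, [115, 119, 122]), (288, [115, 119, 122]), (290, [115, 119, 123]), (292, [116, 119, 123]), (294, [115, 118, 121]), (296, [115, 118, 121]), (298, [115, 119, 121]), (300, [115, 119, 120]), (302, [115, 118, 121]), (304, [115, 118, 121]), (306, [113, 117, 119]), (308, [73, 75, 75]), (310, [54, 56, 57])]
262 [-88.6, -76.3]
266 [-93.6, -81.0]
270 [-98.8, -85.8]
276 [-106.7, -93.0]
280 [-112.0, -98.0]
(305, 300) -146.95035519123198
(375, 302) -151.68630523334997
(261, 123) 63.60356648847242
[(np.int32(60), [314, 186, 9, 11], array([318.1, 191. ]))] [np.float64(-93.43877567382899)]
```

Call:
arm_command(
  deltas=[
    {"hand":85,"tx":0,"ty":0,"tz":0,"wx":0,"wy":0,"wz":-0.178},
    {"hand":85,"tx":0,"ty":0,"tz":0,"wx":0,"wy":0,"wz":-0.178},
    {"hand":85,"tx":0,"ty":0,"tz":0,"wx":0,"wy":0,"wz":-0.178},
    {"hand":85,"tx":0,"ty":0,"tz":0,"wx":0,"wy":0,"wz":-0.178},
    {"hand":85,"tx":0,"ty":0,"tz":0,"wx":0,"wy":0,"wz":-0.178},
    {"hand":85,"tx":0,"ty":0,"tz":0,"wx":0,"wy":0,"wz":-0.178},
    {"hand":85,"tx":0,"ty":0,"tz":0,"wx":0,"wy":0,"wz":-0.178},
    {"hand":85,"tx":0,"ty":0,"tz":0,"wx":0,"wy":0,"wz":-0.178},
  ],
)

```text
clock: 8.3
eef_pos: [580.5, 67.2, 191.5]
tcp_rot: [3.141, -0.0, 1.648]
contact_force: [0.4, 0.2, 1.0]
opening: 0.994
grasp_force: 0.0
```

Call:
arm_command(
  deltas=[
    {"hand":85,"tx":0,"ty":0,"tz":0,"wx":0,"wy":0,"wz":-0.178},
    {"hand":85,"tx":0,"ty":0,"tz":0,"wx":0,"wy":0,"wz":-0.178},
    {"hand":85,"tx":0,"ty":0,"tz":0,"wx":0,"wy":0,"wz":-0.178},
    {"hand":85,"tx":0,"ty":0,"tz":0,"wx":0,"wy":0,"wz":-0.178},
    {"hand":85,"tx":0,"ty":0,"tz":0,"wx":0,"wy":0,"wz":-0.178},
    {"hand":85,"tx":0,"ty":0,"tz":0,"wx":0,"wy":0,"wz":-0.178},
    {"hand":85,"tx":0,"ty":0,"tz":0,"wx":0,"wy":0,"wz":-0.178},
    {"hand":85,"tx":0,"ty":0,"tz":0,"wx":0,"wy":0,"wz":-0.178},
  ],
)

```text
clock: 9.3
eef_pos: [580.5, 67.2, 191.5]
tcp_rot: [3.142, 0.0, 3.072]
contact_force: [0.3, -0.5, 0.7]
opening: 0.996
grasp_force: 0.0
```

Call:
arm_command(
  deltas=[
    {"hand":85,"tx":0,"ty":0,"tz":0,"wx":0,"wy":0,"wz":-0.178},
    {"hand":85,"tx":0,"ty":0,"tz":0,"wx":0,"wy":0,"wz":-0.178},
    {"hand":85,"tx":0,"ty":0,"tz":0,"wx":0,"wy":0,"wz":-0.178},
    {"hand":85,"tx":0,"ty":0,"tz":0,"wx":0,"wy":0,"wz":-0.178},
    {"hand":85,"tx":0,"ty":0,"tz":0,"wx":0,"wy":0,"wz":-0.178},
    {"hand":85,"tx":0,"ty":0,"tz":0,"wx":0,"wy":0,"wz":-0.178},
    {"hand":85,"tx":0,"ty":0,"tz":0,"wx":0,"wy":0,"wz":0},
    {"hand":85,"tx":0,"ty":0,"tz":0,"wx":0,"wy":0,"wz":0},
  ],
)

```text
clock: 10.3
eef_pos: [580.9, 67.3, 191.4]
tcp_rot: [-3.142, 0.0, -2.153]
contact_force: [0.2, 0.2, -0.6]
opening: 0.994
grasp_force: 0.0
```

```bash
python3 - <<'E'
from rig import r, imaging
from h import *
f=imaging.grab_frame("wrist");s=r.sense()
print(s["eef_pos"],s["tcp_rot"],s["qpos"][5])
g=cv2.cvtColor(f["image"],cv2.COLOR_RGB2HSV)
m=((g[...,1]<40)&(g[...,2]>170)).astype(np.uint8)
n,l,st,c=cv2.connectedComponentsWithStats(m)
for i in range(1,n):
    if 800<st[i,4]<2500 and abs(c[i][0]-318)<25:
        ct=max(cv2.findContours((l==i).astype(np.uint8),0,1)[0],key=len);cc,rr=cv2.minEnclosingCircle(ct);print(st[i],cc,rr,rayf(f,cc,116))
E
```

```text
[580.99621802  67.36683216 191.39856177] [-3.14153105e+00  7.39314089e-05 -2.15265537e+00] -2.4468832791838877
[ 298  189   46   52 1551] (320.5, 214.30392456054688) 25.7010440826416 [581.02277006  69.2839262  116.        ]
```

Call:
arm_command(
  deltas=[
    {"hand":85,"tx":0,"ty":0.8,"tz":30,"wx":0,"wy":0,"wz":0},
    {"hand":85,"tx":0,"ty":0,"tz":30,"wx":0,"wy":0,"wz":0},
    {"hand":85,"tx":0,"ty":0,"tz":25,"wx":0,"wy":0,"wz":0},
    {"hand":85,"tx":0,"ty":0,"tz":15,"wx":0,"wy":0,"wz":0},
    {"hand":85,"tx":0,"ty":0,"tz":5,"wx":0,"wy":0,"wz":0},
    {"hand":85,"tx":0,"ty":0,"tz":0,"wx":0,"wy":0,"wz":0},
  ],
)

```text
clock: 11.1
eef_pos: [580.8, 67.9, 86.6]
tcp_rot: [-3.141, 0.0, -2.15]
contact_force: [-0.3, -0.4, 0.1]
opening: 0.996
grasp_force: 0.0
```

Call:
arm_command(
  deltas=[
    {"hand":20,"tx":0,"ty":0,"tz":0,"wx":0,"wy":0,"wz":0},
    {"hand":20,"tx":0,"ty":0,"tz":0,"wx":0,"wy":0,"wz":0},
    {"hand":20,"tx":0,"ty":0,"tz":0,"wx":0,"wy":0,"wz":0},
    {"hand":20,"tx":0,"ty":0,"tz":0,"wx":0,"wy":0,"wz":0},
    {"hand":20,"tx":0,"ty":0,"tz":0,"wx":0,"wy":0,"wz":0},
    {"hand":20,"tx":0,"ty":0,"tz":0,"wx":0,"wy":0,"wz":0},
  ],
  squeeze=50,
)

```text
clock: 11.85
eef_pos: [580.3, 68.3, 87.1]
tcp_rot: [3.141, 0.0, -2.15]
contact_force: [-4.3, 2.4, 7.7]
opening: 0.381
grasp_force: 49.2
```

```bash
cat > st.py <<'E'
from rig import r
import numpy as np
s=r.sense();print(np.round(s["clock"],2),s["eef_pos"].round(2),s["tcp_rot"].round(4),"F",s["contact_force"].round(2),"T",s["wrist_torque"].round(4),"j6",s["qpos"][5].round(4),s["joint_efforts"][5].round(4),s["opening"],s["grasp_force"])
E
python3 st.py
```

```text
11.85 [580.25  68.25  87.07] [ 3.1410e+00  3.0000e-04 -2.1497e+00] F [-4.31  2.39  7.69] T [0.3288 0.6525 0.0041] j6 -2.4491 -0.0596 0.3808643731701793 49.1921728849411
```

Call:
arm_command(
  deltas=[
    {"hand":20,"tx":0,"ty":0.6,"tz":-0.5,"wx":0,"wy":0,"wz":0.08},
    {"hand":20,"tx":0,"ty":0,"tz":0,"wx":0,"wy":0,"wz":0.08},
    {"hand":20,"tx":0,"ty":0,"tz":0,"wx":0,"wy":0,"wz":0.08},
  ],
)

```text
clock: 12.22
eef_pos: [580.4, 68.1, 87.1]
tcp_rot: [-3.141, 0.001, -2.392]
contact_force: [0.0, -1.5, 1.3]
opening: 0.382
grasp_force: 50.0
```

```bash
python3 st.py
```

```text
12.22 [580.43  68.11  87.13] [-3.1408e+00  5.0000e-04 -2.3916e+00] F [ 0.04 -1.46  1.27] T [-0.1182 -0.0891  0.2468] j6 -2.2061 -0.8732 0.38224794221603364 49.982231855392456
```

Call:
arm_command(
  deltas=[
    {"hand":20,"tx":0,"ty":0,"tz":0,"wx":0,"wy":0,"wz":0.08},
    {"hand":20,"tx":0,"ty":0,"tz":0,"wx":0,"wy":0,"wz":0.08},
  ],
)

```text
clock: 12.48
eef_pos: [580.6, 68.0, 87.1]
tcp_rot: [-3.141, 0.001, -2.552]
contact_force: [1.8, -1.9, 0.2]
opening: 0.381
grasp_force: 50.0
```

```bash
python3 st.py
```

```text
12.48 [580.56  67.96  87.13] [-3.1406e+00  8.0000e-04 -2.5515e+00] F [ 1.82 -1.86  0.19] T [-0.292  -0.1798  0.1427] j6 -2.0461 -0.8715 0.38120780294676787 49.96449530124664
```

Call:
arm_command(
  deltas=[
    {"hand":20,"tx":0,"ty":0,"tz":0,"wx":0,"wy":0,"wz":0.08},
    {"hand":20,"tx":0,"ty":0,"tz":0,"wx":0,"wy":0,"wz":0.08},
  ],
)

```text
clock: 12.72
eef_pos: [580.7, 67.8, 87.1]
tcp_rot: [-3.14, 0.001, -2.711]
contact_force: [0.9, -3.1, -0.3]
opening: 0.38
grasp_force: 50.0
```

```bash
python3 st.py
```

```text
12.72 [580.65  67.81  87.13] [-3.1405e+00  1.0000e-03 -2.7115e+00] F [ 0.89 -3.12 -0.32] T [-0.3559 -0.2362  0.2128] j6 -1.8861 -0.8705 0.3798556173846885 49.955379366874695
```

Call:
arm_command(
  deltas=[
    {"hand":20,"tx":0,"ty":0,"tz":0,"wx":0,"wy":0,"wz":0.08},
    {"hand":20,"tx":0,"ty":0,"tz":0,"wx":0,"wy":0,"wz":0.08},
    {"hand":20,"tx":0,"ty":0,"tz":0,"wx":0,"wy":0,"wz":0.08},
  ],
)

```text
clock: 13.1
eef_pos: [580.7, 67.5, 87.1]
tcp_rot: [-3.14, 0.001, -2.951]
contact_force: [2.8, -4.4, -0.1]
opening: 0.385
grasp_force: 49.9
```

```bash
python3 st.py
```

```text
13.1 [580.7   67.54  87.13] [-3.1404e+00  1.2000e-03 -2.9513e+00] F [ 2.81 -4.42 -0.07] T [-0.6872 -0.2623  0.2508] j6 -1.6462 -0.8686 0.38543118094328993 49.94121730327606
```

Call:
arm_command(
  deltas=[
    {"hand":20,"tx":0,"ty":0,"tz":0,"wx":0,"wy":0,"wz":0.08},
    {"hand":20,"tx":0,"ty":0,"tz":0,"wx":0,"wy":0,"wz":0.08},
  ],
)

```text
clock: 13.35
eef_pos: [580.7, 67.4, 87.1]
tcp_rot: [-3.14, 0.001, -3.111]
contact_force: [2.2, -4.9, 1.0]
opening: 0.383
grasp_force: 50.0
```

```bash
python3 st.py
```

```text
13.35 [580.72  67.36  87.12] [-3.1403e+00  1.4000e-03 -3.1113e+00] F [ 2.19 -4.86  1.01] T [-0.809  -0.3541  0.1864] j6 -1.4861 -0.8677 0.3827149942472914 49.951772689819336
```

Call:
arm_command(
  deltas=[
    {"hand":20,"tx":-0.3,"ty":-0.6,"tz":0,"wx":0,"wy":0,"wz":0.08},
    {"hand":20,"tx":0,"ty":0,"tz":0,"wx":0,"wy":0,"wz":0.08},
    {"hand":20,"tx":0,"ty":0,"tz":0,"wx":0,"wy":0,"wz":0.08},
  ],
)

```text
clock: 13.72
eef_pos: [580.8, 67.0, 87.1]
tcp_rot: [-3.141, 0.001, 2.932]
contact_force: [0.5, -4.4, -0.1]
opening: 0.382
grasp_force: 50.0
```

```bash
python3 st.py
```

```text
13.72 [580.76  67.01  87.13] [-3.1409e+00  1.0000e-03  2.9317e+00] F [ 0.55 -4.44 -0.1 ] T [-0.563  -0.0619  0.1456] j6 -1.2472 -0.8702 0.3817926366095539 49.9991101026535
```

Call:
arm_command(
  deltas=[
    {"hand":20,"tx":0,"ty":0,"tz":0,"wx":0,"wy":0,"wz":0.08},
    {"hand":20,"tx":0,"ty":0,"tz":0,"wx":0,"wy":0,"wz":0.08},
    {"hand":20,"tx":0,"ty":0,"tz":0,"wx":0,"wy":0,"wz":0.08},
  ],
)

```text
clock: 14.1
eef_pos: [580.7, 66.8, 87.1]
tcp_rot: [-3.141, 0.001, 2.692]
contact_force: [-0.3, -4.7, 1.7]
opening: 0.381
grasp_force: 50.1
```

```bash
python3 st.py
```

```text
14.1 [580.68  66.8   87.14] [-3.1408e+00  1.2000e-03  2.6918e+00] F [-0.25 -4.71  1.73] T [-0.7618 -0.0763  0.2288] j6 -1.0072 -0.869 0.38073161081452145 50.05314230918884
```

Call:
arm_command(
  deltas=[
    {"hand":20,"tx":0,"ty":-0.4,"tz":0,"wx":0,"wy":0,"wz":0.08},
    {"hand":20,"tx":0,"ty":0,"tz":0,"wx":0,"wy":0,"wz":0.08},
    {"hand":20,"tx":0,"ty":0,"tz":0,"wx":0,"wy":0,"wz":0.08},
  ],
)

```text
clock: 14.48
eef_pos: [580.5, 66.5, 87.1]
tcp_rot: [-3.141, 0.001, 2.452]
contact_force: [-0.2, -4.4, 0.9]
opening: 0.38
grasp_force: 50.0
```

```bash
python3 st.py
```

```text
14.48 [580.47  66.53  87.12] [-3.1412e+00  1.2000e-03  2.4518e+00] F [-0.19 -4.37  0.9 ] T [-0.6641 -0.0722  0.1809] j6 -0.7677 -0.8702 0.3798093103410999 50.04781901836395
```

Call:
arm_command(
  deltas=[
    {"hand":20,"tx":0,"ty":0,"tz":0,"wx":0,"wy":0,"wz":0.08},
    {"hand":20,"tx":0,"ty":0,"tz":0,"wx":0,"wy":0,"wz":0.08},
  ],
)

```text
clock: 14.72
eef_pos: [580.4, 66.4, 87.1]
tcp_rot: [-3.141, 0.001, 2.292]
contact_force: [-1.2, -4.7, 1.6]
opening: 0.377
grasp_force: 50.1
```

```bash
python3 st.py
```

```text
14.72 [580.37  66.41  87.1 ] [-3.1411e+00  1.2000e-03  2.2919e+00] F [-1.24 -4.69  1.56] T [-0.7772  0.0318  0.2096] j6 -0.6078 -0.8702 0.3770000439413574 50.09083807468414
```

Call:
arm_command(
  deltas=[
    {"hand":20,"tx":-0.3,"ty":-0.3,"tz":0,"wx":0,"wy":0,"wz":0.08},
    {"hand":20,"tx":0,"ty":0,"tz":0,"wx":0,"wy":0,"wz":0.08},
    {"hand":20,"tx":0,"ty":0,"tz":0,"wx":0,"wy":0,"wz":0.08},
  ],
)

```text
clock: 15.1
eef_pos: [580.1, 66.2, 87.1]
tcp_rot: [-3.141, 0.001, 2.052]
contact_force: [-0.2, -3.5, 1.9]
opening: 0.382
grasp_force: 50.2
```

```bash
python3 st.py
```

```text
15.1 [580.14  66.2   87.13] [-3.1412e+00  9.0000e-04  2.0518e+00] F [-0.24 -3.48  1.88] T [-0.5541  0.1529  0.2094] j6 -0.3685 -0.8441 0.3822928843086822 50.223217606544495
```

Call:
arm_command(
  deltas=[
    {"hand":20,"tx":0,"ty":0,"tz":0,"wx":0,"wy":0,"wz":0.08},
    {"hand":20,"tx":0,"ty":0,"tz":0,"wx":0,"wy":0,"wz":0.08},
  ],
)

```text
clock: 15.35
eef_pos: [580.0, 66.1, 87.1]
tcp_rot: [-3.141, 0.001, 1.892]
contact_force: [-1.5, -4.0, 3.0]
opening: 0.381
grasp_force: 50.3
```

```bash
python3 st.py
```

```text
15.35 [579.99  66.14  87.11] [-3.1410e+00  1.0000e-03  1.8919e+00] F [-1.48 -4.04  3.04] T [-0.6442  0.261   0.2481] j6 -0.2086 -0.8032 0.3807240169286237 50.299327969551086
```

Call:
arm_command(
  deltas=[
    {"hand":20,"tx":0,"ty":0,"tz":0,"wx":0,"wy":0,"wz":0.08},
    {"hand":20,"tx":0,"ty":0,"tz":0,"wx":0,"wy":0,"wz":0.08},
  ],
)

```text
clock: 15.6
eef_pos: [579.8, 66.1, 87.1]
tcp_rot: [-3.141, 0.001, 1.732]
contact_force: [-2.2, -4.8, 4.5]
opening: 0.381
grasp_force: 50.4
```

```bash
python3 st.py
```

```text
15.6 [579.77  66.09  87.07] [-3.1407e+00  1.1000e-03  1.7320e+00] F [-2.18 -4.77  4.46] T [-0.6402  0.27    0.2955] j6 -0.0486 -0.7626 0.3812669432068381 50.362980365753174
```

Call:
arm_command(
  deltas=[
    {"hand":20,"tx":0,"ty":0,"tz":0,"wx":0,"wy":0,"wz":0.08},
  ],
)

```text
clock: 15.72
eef_pos: [579.7, 66.1, 87.1]
tcp_rot: [-3.141, 0.001, 1.652]
contact_force: [-2.8, -3.6, 5.0]
opening: 0.385
grasp_force: 50.4
```

```bash
python3 st.py
```

```text
15.72 [579.68  66.07  87.09] [-3.1407e+00  1.1000e-03  1.6520e+00] F [-2.78 -3.58  4.95] T [-0.5755  0.3836  0.35  ] j6 0.0313 -0.7425 0.3852799899444415 50.394914746284485
```

Call:
arm_command(
  deltas=[
    {"hand":20,"tx":0,"ty":0,"tz":0,"wx":0,"wy":0,"wz":0},
    {"hand":85,"tx":0,"ty":0,"tz":0,"wx":0,"wy":0,"wz":0},
    {"hand":85,"tx":0,"ty":0,"tz":0,"wx":0,"wy":0,"wz":0},
    {"hand":85,"tx":0,"ty":0,"tz":0,"wx":0,"wy":0,"wz":0},
    {"hand":85,"tx":0,"ty":0,"tz":0,"wx":0,"wy":0,"wz":0},
    {"hand":85,"tx":0,"ty":0,"tz":-20,"wx":0,"wy":0,"wz":0},
    {"hand":85,"tx":0,"ty":0,"tz":-40,"wx":0,"wy":0,"wz":0},
    {"hand":85,"tx":0,"ty":0,"tz":-50,"wx":0,"wy":0,"wz":0},
  ],
)

```text
clock: 16.73
eef_pos: [579.4, 66.8, 197.0]
tcp_rot: [-3.139, 0.0, 1.654]
contact_force: [0.8, -0.2, -0.6]
opening: 0.997
grasp_force: 0.0
```

```bash
python3 - <<'E'
from rig import r, imaging
from h import *
f=imaging.grab_frame("wrist");s=imaging.grab_frame("scene")
cv2.imwrite("pics/w3.png",f["image"][:,:,::-1])
print(r.sense()["contact_force"],r.sense()["eef_pos"])
o=blobs(s,(8,150,120),(24,255,255),(280,165,385,250));print(o)
E
```

```text
[ 0.46628545  0.29507589 -0.6345394 ] [583.33980455  67.22784111 202.24337045]
[(np.int32(58), [314, 186, 9, 11], array([318.2, 191. ]))]
```

View pics/w3.png

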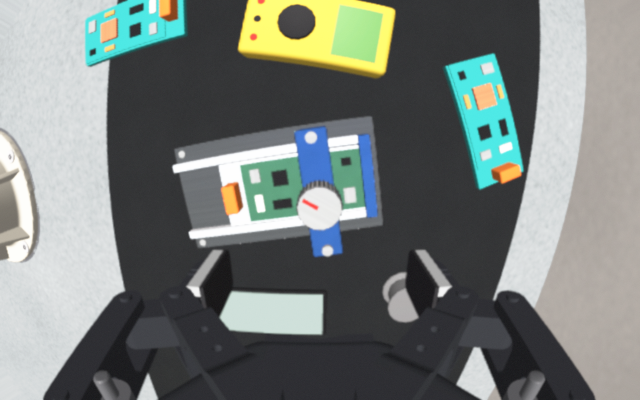

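The picture shows the carrier home: the board touches the blue stop at about (365,185). The screw's red mark at (310,204) has turned by about 2.4 rad, which matches the 2.48 rad commanded. The hand is clear and the bystanders haven't moved.

```bash
python3 -c "
from rig import r
print(r.sign_off())"
```

```text
the job is handed in; nothing more can be done
None
```

I pushed the carrier home against the blue stop, then turned the thumbscrew 2.48 rad clockwise until resistance was about 0.13 N m above free (roughly 43 N on the foot by estimate); everything is released, the bystanders are untouched, and the job was handed in at about 17 s with no verdict shown.

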